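Fit the thrust rod of a load-ring rig

TASK

Fit the steel thrust rod into the load-ring rig: lift it off its wooden rest, slide its plain rounded end about halfway into the long guide barrel and let go, then take a fresh hold close to its knurled back end and push it gently home. Stop when it has come up against the sprung brass seat of the load ring and bears on it with a light load of about 8 N, and leave it there. Never wedge the rod hard in the barrel or load the ring above 20 N, and leave the loose things around alone.

Things in the scene. Friction and masses are not known exactly. Their poses are not given: they have to be found in the camera images.
- rod: Plain steel rod, 16 mm in diameter and 240 mm long, about 0.3 kg, lying level in the two notches of a wooden rest. Origin on its axis at mid-length (close to its centre of mass); its x axis runs along the rod to the plain rounded tip at x = +120 mm; the knurled knob (20 mm in diameter, 22 mm long) fills x = -120 to -98 mm.
- rod_tip (a point): The very end of the rod's rounded tip, on its axis, 120 mm from the rod's origin.
- rest: Fixed wooden rest, 150 x 64 mm, with two notched uprights 110 mm apart (14 mm thick, 61 mm high; notches 20 mm wide) that carry the rod with its axis 48 mm over the desk. Its base is 14 mm thick; 96 mm of the rod are free between the uprights. Origin under its middle at desk level, x along the rod.
- rig: The rig, fixed: a grey base plate 110 mm wide (14 mm thick, from x = 12 mm on) with a round aluminium guide barrel, 42 mm in diameter, and behind it a load ring lying flat with a dial face up. Origin at desk level below the mouth of the barrel; x is the direction in which the rod goes in, z up. Bore along x at z = 80 mm.
- mouth (a point): Centre of the mouth of the barrel, on the bore's axis, 80 mm over the desk, in a flange 55 mm in diameter; axes as the rig's. A brass lead-in narrows from 27 mm at the mouth to the bore of 18 mm at x = 10 mm; the bore runs on to x = 130 mm and leaves the rod 1 mm of play all round.
- drag_screw (a point): Head of the nylon-tipped drag screw on top of the barrel, 71 mm behind the mouth, 35 mm over the bore's axis. It is sprung: once the rod's tip has passed below it, it presses the rod down with 4 to 7 N, which gives a sliding drag of about 4 to 10 N (more if the rod is pushed crooked) and keeps the rod where it is left.
- seat (a joint): How far the rod has pushed back the load ring's brass seat (27 mm disc on the bore's axis behind the barrel), in m: 0 untouched; 4 N per mm, so 0.002 is 8 N. Let go, it springs back until the barrel's drag holds the rod. The dial shows the same. Over 0.005 (20 N) is overload. The ring is clamped anywhere in its slots: seat face 153 to 177 mm from the mouth, to be felt for.
- cutter_ring: Loose bystander: brass ring 63 mm in diameter, 25 mm high, origin under its middle.
- tin: Loose bystander: round aluminium tin with lid, 61 mm in diameter, 45 mm high, origin under its middle.
- weight: Loose bystander: slotted iron disc 54 mm in diameter, 10 mm thick, origin under its middle.

How it is judged (in metres and radians):
On the way:
1. the rod lies partway in the barrel (tip 50 to 140 mm past the mouth) with the fingers off it (x of rod_tip in the frame of mouth between 0.05 and 0.14 m and angle between the x axis of rod and the x axis of rig, either way round below 0.07 rad and contact force between the fingers and rod below 0.1 N), for 0.2 s.
At the end, for the whole second after the job is handed in: The rod lies at rest in the barrel, released, its tip bearing on the load ring's seat and holding it pushed back by 0.3 to 4 mm (a seating load of about 1 to 16 N) (value of joint seat between 0.0003 and 0.004 m and x of rod_tip in the frame of mouth above 0.15 m and angle between the x axis of rod and the x axis of rig, either way round below 0.03 rad and contact force between the fingers and rod below 0.1 N and linear speed of rod below 0.005 m/s); the robot touches nothing.
It fails at once if the load ring is overloaded (seat pushed back more than 5 mm, 20 N) (value of joint seat above 0.005 m).
It fails at once if the rod is wedged hard in the barrel (more than 40 N between them) (contact force between rod and rig above 40 N).
It fails at once if a bystander is moved by more than 20 mm (distance of any of cutter_ring, tin, weight from where it was at the start of the episode above 0.02 m).
It also fails if it takes over 72 s, if anything falls off the work surface, if the arm or the gripper's body presses on something with over 40 N, if the wrist force passes 120 N, or if a joint passes its speed limit or range.

ROBOT

A 6-joint arm with a two-finger parallel gripper is mounted at the origin on a cart in front of the work surface, level with it; the furniture and walls round the work are solid. World frame = base frame: x ahead of the robot, y to its left, z up, the work surface at z = 0. Lengths are in mm, angles in rad, forces in N, time in s.
With the tool pointing down it reaches from about 250 to 775 mm from the base axis. Payload 4 kg.
Tool frame: the origin (TCP) lies at the very end of the fingers, on their centre line; the grasp point (between the pads) lies 19 mm behind it; z points along the fingers, y is the line along which they close (so a half turn about z gives the same grasp; the last joint's range is limited). The gripper opens to 85 mm and grips with 20 to 120 N. Pads are 22 mm wide; open, the fingers measure 114 mm over their backs; the gripper's body (76 mm by 85 mm) begins 54 mm behind the grasp point. The pads swing forward as they close: fully open they stand 13 mm farther back than shut.
Start: joints at [1.111, 0.087, 1.371, -0, 1.684, -0.103], TCP at [192.112, 515.374, 231.341] pointing down, gripper open.
Joint ranges: [-3.1, 3.1], [-0.76, 2.03], [0.27, 2.55], [-1.08, 4.22], [0.17, 2.65], [-2.57, 2.57]. Speed limits (rad/s): [2.79, 2.79, 3.14, 3.14, 3.14, 3.14].

INTERFACE

Orientations are given as a unit quaternion [w, x, y, z].
In Python, from workcell import arm gives the robot as it stands. The module is installed in compiled form; this text tells all that it offers.
- The arm moves only by the tool drive_tool, never from a script. Its argument "commands" is a list of rows, each an object with "offset": the shift along the tool's x, y, z in m, a list of three; "roll": the turn about the tool's z in rad; "claw": the finger opening in m, from 0 to 0.0854. A call has 1 to 5 rows; each row shifts and turns the commanded pose from where the row before left it, along the tool's axes as they then stand; what a row does not reach is not made up. A row lasts 1/12 s, in which the tool goes at most 41.7 mm and 7.16 degrees, less where a joint would pass 70% of its speed; a pose out of reach is approached as far as the arm can. A call is refused whole if a number of a shift passes 0.0417 or a number of a turn 0.125, either way. A call with a gripper value outside its range is refused whole. The fingers move at their own pace and stop on an object; the grip force is fixed at half the most. Time passes only in rows, so rows that do not move let the fingers close. It gives the time, the measured TCP pose, the force, the opening and the grip force at its end, in the units of the state.
- arm.observe(): the state, without advancing time (a new reading comes with each control period).
- arm.snapshot(name): name is "side" or "top"; returns a dict with "image" (384x512x3 uint8, red, green, blue), "mtx" (3x3 intrinsics, pixels), "xyz" and "rotation" of the camera in the world. Camera axes: x right, y up, looking along -z (the intrinsics and any distortion apply to the point x, -y, -z); pixel columns grow to the right and rows downward; lengths in mm; the calibration is good to about 2 mm. A picture is of the moment at which its call begins. There is no depth.
- arm.close_job(): hands the job in; it is judged then, once.
The state is a dict: "clock": time; "joint_positions": joint angles; "qd": joint speeds; "joint_efforts": joint torques, N m; "tcp_pos": TCP position; "ee_rot": TCP orientation; "contact_force": force on the tool from outside, world axes, zero at the start; "moment": the same for the moment, N m; "opening": opening from 0.0 (shut) to 1.0 (fully open); "grasp_force": force on a finger pad.
Only numpy, scipy, OpenCV 4.12 (cv2) and the standard library are available. Lean on these libraries where they do the work, as an engineer would, in place of code of your own. Each camera call takes 0.05 s, during which the arm holds its last target. There are 200 camera calls.

## Working session

There is one attempt and no reset: what is moved stays moved. The work goes in short steps, Python scripts to look and compute and a tool call to move; the robot and the scene stay as the last step left them, time stands still between calls to the robot, and variables do not carry over. Pictures are saved under pics/ and viewed, at most 10 in all, crops included, and the job is handed in when it is done.

Besides the shell and the picture viewer there is one more tool, called as name([rows], argument=value, ...), one row to a line, values as JSON. drive_tool: Moves the arm, as the interface text tells. Its arguments: {"type":"object","properties":{"commands":{"type":"array","items":{"type":"object","properties":{"offset":{"type":"array","items":{"type":"number"}},"roll":{"type":"number"},"claw":{"type":"number"}}}}},"required":["commands"]}

```bash
mkdir -p pics; cat > h.py <<'E'
import numpy as np, cv2
from workcell import arm
def snap(n,f):
    s=arm.snapshot(n); cv2.imwrite('pics/'+f+'.png',s['image'][:,:,::-1])
    np.savez('pics/'+f+'.npz',**{k:np.array(s[k]) for k in s if k!='image'}); return s
def ray(f,u,v):
    d=np.load('pics/'+f+'.npz',allow_pickle=True); K=d['mtx']; p=np.linalg.inv(K)@[u,v,1]
    return d['xyz'],d['rotation']@np.array([p[0],-p[1],-p[2]])
def tri(f1,p1,f2,p2):
    a,d=ray(f1,*p1);b,e=ray(f2,*p2)
    t=np.linalg.lstsq(np.c_[d,-e],b-a,rcond=None)[0]
    P,Q=a+t[0]*d,b+t[1]*e; return (P+Q)/2,np.linalg.norm(P-Q)
def onz(f,u,v,z):
    a,d=ray(f,u,v); return a+d*(z-a[2])/d[2]
E
python3 - <<'E'
from h import *
for n in('side','top'):
    s=snap(n,n+'0'); print([ (k,np.round(s[k],3).tolist()) for k in s if k!='image'])
a=cv2.imread('pics/side0.png');b=cv2.imread('pics/top0.png')
for n,i in(('side0b',a),('top0b',b)): cv2.imwrite(f'pics/{n}.png',cv2.resize(i,(800,600),interpolation=cv2.INTER_CUBIC))
print(arm.observe())
E
```

```text
[('mtx', [[442.813, 0.0, 256.989], [0.0, 442.813, 193.123], [0.0, 0.0, 1.0]]), ('xyz', [397.506, 806.454, 680.15]), ('rotation', [-0.111, -0.059, 0.451, 0.884])]
[('mtx', [[365.621, 0.0, 252.952], [0.0, 365.621, 186.647], [0.0, 0.0, 1.0]]), ('xyz', [477.691, 15.939, 982.598]), ('rotation', [-0.699, -0.041, 0.041, 0.713])]
{'clock': 0.1, 'joint_positions': array([ 1.11089675e+00,  8.78941698e-02,  1.37213896e+00,  1.07525563e-05,
        1.68360972e+00, -1.03121296e-01]), 'qd': array([-0.00114523, -0.00239368, -0.0037347 , -0.00172472,  0.00104908,
       -0.00038585]), 'joint_efforts': array([ 2.45420466e-03, -3.53015113e+01, -3.14218032e+01,  3.39444014e-06,
        7.94040301e-03, -1.55035383e-05]), 'tcp_pos': array([191.89778366, 514.94498589, 230.23085462]), 'ee_rot': array([-2.89911536e-04,  1.77443824e-01,  9.84130397e-01, -9.83261974e-04]), 'contact_force': array([ 0.21449767, -0.45061658, -0.13106359]), 'moment': array([-0.0367239 ,  0.03867848,  0.03969566]), 'grasp_force': 0.0, 'opening': 0.9987400383633983}
```

View pics/side0b.png

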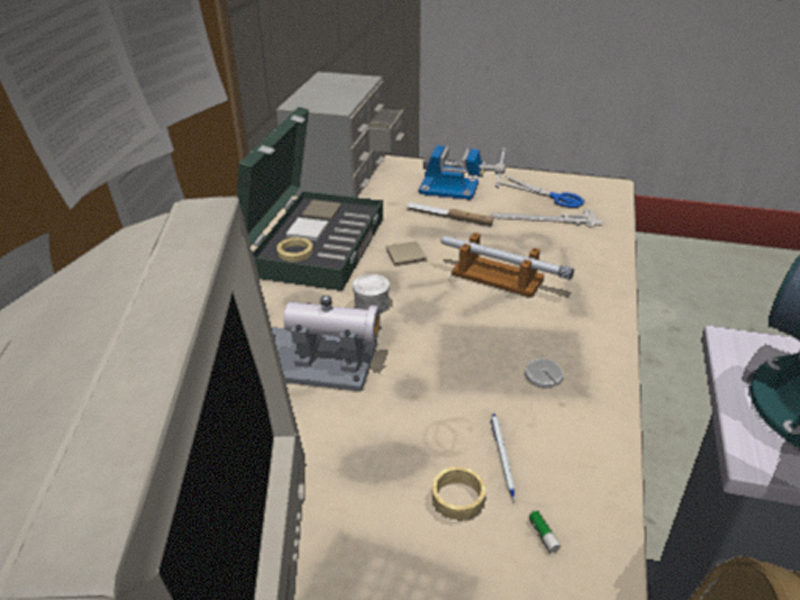

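View pics/top0b.png

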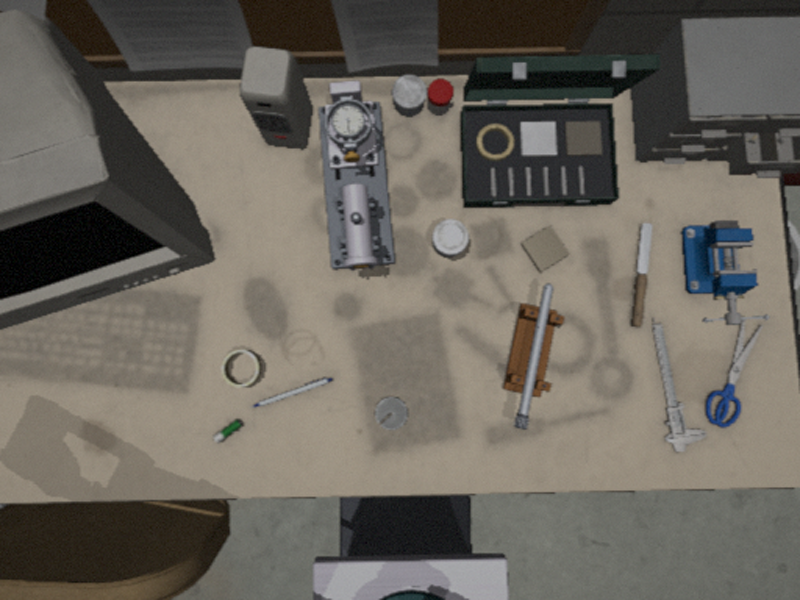

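Overview, in 800x600 pixels:
- **Top view:** the rod runs from knob (522,422) to tip (547,288). The barrel mouth is near (366,265) and the bore points up to the seat at (351,155). The tin is at (450,238) and the weight at (391,412).
- **Side view:** rod tip (443,240), knob end (571,272), mouth near (376,325).

Next I'll enlarge crops of both.

```bash
sed -i "s/return d\['xyz'\],d\['rotation'\]@/return d['xyz'],Rotation.from_quat(d['rotation'],scalar_first=True).as_matrix()@/;1a from scipy.spatial.transform import Rotation" h.py
python3 - <<'E'
from h import *
a=cv2.imread('pics/side0.png');b=cv2.imread('pics/top0.png')
# side crop cols 175-375 rows 140-260 ; top crop cols 200-370 rows 60-285
c1=cv2.resize(a[140:260,175:375],None,fx=4,fy=4,interpolation=cv2.INTER_CUBIC)
cv2.imwrite('pics/c1.png',c1)
l=cv2.resize(b[40:190,195:265],None,fx=4,fy=4,interpolation=cv2.INTER_CUBIC)
r=cv2.resize(b[170:290,310:370],None,fx=4,fy=4,interpolation=cv2.INTER_CUBIC)
o=np.zeros((600,520,3),np.uint8);o[:,:280]=l;o[:480,280:]=r
cv2.imwrite('pics/c2.png',o)
E
```

```text
(no output)
```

View pics/c1.png

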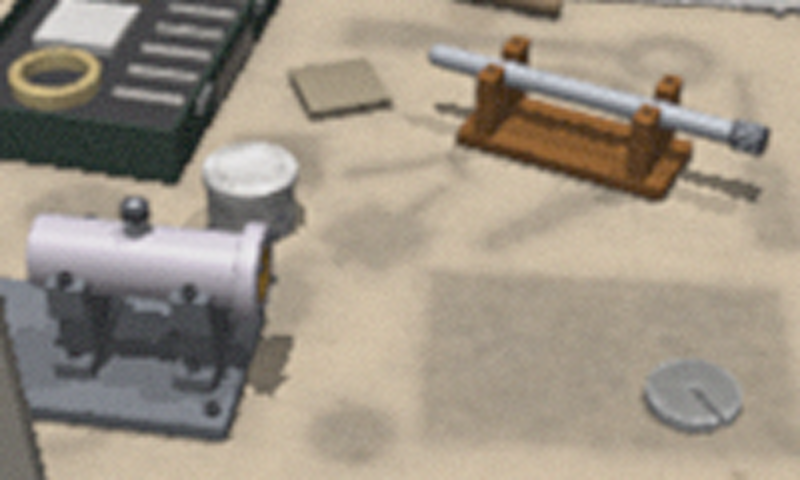

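View pics/c2.png

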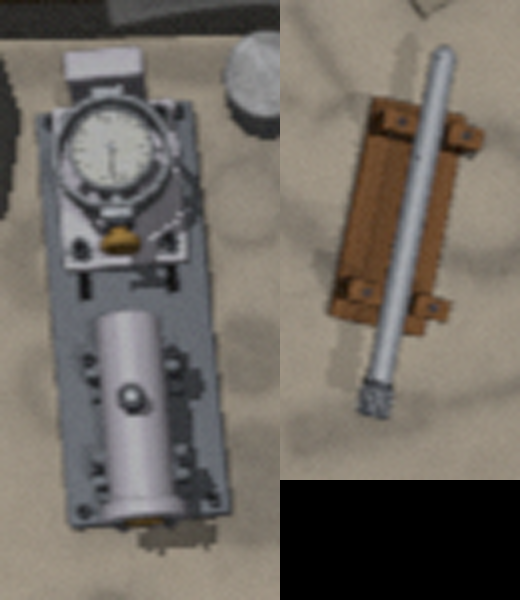

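Crop readings:
- **Side crop:** rod tip (430,54), knob end (765,137), drag screw (134,209), brass mouth centre (264,273), plate's near front corner (227,430).
- **Top crop:** rod tip (445,46), knob end (374,417), screw head (131,398), plate front corners (70,525) and (231,512), barrel far end (127,312).

```bash
python3 - <<'E'
from h import *
S=lambda x,y:(175+x/4,140+y/4); L=lambda x,y:(195+x/4,40+y/4); R=lambda x,y:(310+(x-280)/4,170+y/4)
T=lambda p,q:tri('side0',p,'top0',q)
t,e1=T(S(430,54),R(445,46));k,e2=T(S(765,137),R(374,417))
print('tip',t.round(1),e1,'knob',k.round(1),e2,'len',np.linalg.norm(t-k),'yaw',np.arctan2(*(t-k)[1::-1]),'mid',(t+k)/2)
s,e=T(S(134,209),L(131,398));print('screw',s.round(1),e)
m,e=T(S(264,273),L(147,522));print('mouth',m.round(1),e, 'yaw',np.arctan2(*(s-m)[1::-1]),np.linalg.norm((s-m)[:2]))
c,e=T(S(227,430),L(70,525));print('corner+y',c.round(1),e)
a=onz('top0',*L(70,525),14);b=onz('top0',*L(231,512),14);print('corners',a,b,np.linalg.norm(a-b),'yaw',np.arctan2(*(a-b)[1::-1])-np.pi/2)
for p in((38,115),(190,100)): print('far',onz('top0',*L(*p),14).round(1))
for p in((127,312),(129,340)): print('bar',onz('top0',*L(*p),101).round(1))
print('seat',onz('top0',*L(121,240),93.5))
print('tin',onz('top0',450/1.5625,232/1.5625,45),'weight',onz('top0',391/1.5625,412/1.5625,10))
for z in(48,): print(onz('top0',*R(445,46),z),onz('top0',*R(374,417),z))
o=arm.observe();print(Rotation.from_quat(o['ee_rot'],scalar_first=True).as_matrix().round(3))
E
```

```text
tip [ 596.2 -239.    47.3] 0.38455891865382363 knob [ 364.4 -181.7   52. ] 2.046244624666333 len 238.85984037893098 yaw -0.24205040149431367 mid [ 480.29989411 -210.36095841   49.68273454]
screw [696.9  74.  115.4] 2.3331179583141695
mouth [626.3  67.2  79.6] 1.8812039158967273 yaw 0.09649778155698147 70.96506921162397
corner+y [634.9 122.6  10.4] 1.2170973725453933
corners [634.97052776 122.34051906  14.        ] [641.75145504  14.288551    14.        ] 108.26453147758346 yaw 0.06267397553385146
far [923.  142.8  14. ]
far [931.8  37.3  14. ]
bar [754.   76.6 101. ]
bar [736.1  75.6 101. ]
seat [803.05054293  80.4285398   93.5       ]
tin [686.42797528 -78.74558763  45.        ] weight [389.27912578  25.58170775  10.        ]
[ 595.94791172 -238.81841097   48.        ] [ 362.84798806 -182.68150118   48.        ]
[[-0.937  0.349 -0.001]
 [ 0.349  0.937 -0.002]
 [ 0.    -0.002 -1.   ]]
```

Rod: middle at about (480,-210), z 48, yaw -0.24. Rig: mouth at about (626,67.7,80), yaw about 0.073. I'm setting out toward a point above the rod.

drive_tool([
  {"offset": [0, 0, 0], "roll": -0.116, "claw": 0.06},
  {"offset": [-0.0231, -0.0334, 0]},
  {"offset": [-0.0231, -0.0334, 0]},
  {"offset": [-0.0231, -0.0334, 0]},
  {"offset": [-0.0231, -0.0334, 0]},
])

```text
invalid input at $.commands[1]: expected keys offset, roll, claw
```

drive_tool([
  {"offset": [0, 0, 0], "roll": -0.116, "claw": 0.06},
  {"offset": [-0.0231, -0.0334, 0], "roll": 0, "claw": 0.06},
  {"offset": [-0.0231, -0.0334, 0], "roll": 0, "claw": 0.06},
  {"offset": [-0.0231, -0.0334, 0], "roll": 0, "claw": 0.06},
  {"offset": [-0.0231, -0.0334, 0], "roll": 0, "claw": 0.06},
])

```text
clock: 0.52
tcp_pos: [249.9, 361.9, 230.5]
ee_rot: [-0.0, 0.119, 0.993, -0.001]
contact_force: [0.8, 0.0, -0.2]
opening: 0.701
grasp_force: 0.0
```

drive_tool([
  {"offset": [-0.0231, -0.0334, 0], "roll": 0, "claw": 0.06},
  {"offset": [-0.0231, -0.0334, 0], "roll": 0, "claw": 0.06},
  {"offset": [-0.0231, -0.0334, 0], "roll": 0, "claw": 0.06},
  {"offset": [-0.0231, -0.0334, 0], "roll": 0, "claw": 0.06},
  {"offset": [-0.0231, -0.0334, 0], "roll": 0, "claw": 0.06},
])

```text
clock: 0.93
tcp_pos: [322.1, 172.0, 231.0]
ee_rot: [0.0, 0.12, 0.993, 0.0]
contact_force: [0.9, 0.5, -0.1]
opening: 0.701
grasp_force: 0.0
```

drive_tool([
  {"offset": [-0.0231, -0.0334, 0], "roll": 0, "claw": 0.06},
  {"offset": [-0.0231, -0.0334, 0], "roll": 0, "claw": 0.06},
  {"offset": [-0.0231, -0.0334, 0], "roll": 0, "claw": 0.06},
  {"offset": [-0.0231, -0.0334, 0], "roll": 0, "claw": 0.06},
  {"offset": [-0.0231, -0.0334, 0], "roll": 0, "claw": 0.06},
])

```text
clock: 1.35
tcp_pos: [394.6, -17.9, 231.1]
ee_rot: [0.0, 0.12, 0.993, 0.0]
contact_force: [1.0, 1.4, -0.6]
opening: 0.705
grasp_force: 0.0
```

drive_tool([
  {"offset": [-0.0231, -0.0334, 0], "roll": 0, "claw": 0.06},
  {"offset": [-0.0231, -0.0334, 0], "roll": 0, "claw": 0.06},
  {"offset": [-0.0231, -0.0334, 0], "roll": 0, "claw": 0.06},
  {"offset": [-0.0231, -0.0334, 0], "roll": 0, "claw": 0.06},
  {"offset": [-0.0231, -0.0334, 0], "roll": 0, "claw": 0.06},
])

```text
clock: 1.77
tcp_pos: [467.0, -207.6, 230.7]
ee_rot: [-0.0, 0.12, 0.993, 0.0]
contact_force: [0.9, 0.7, 0.8]
opening: 0.7
grasp_force: 0.0
```

drive_tool([
  {"offset": [0, 0, 0.04], "roll": 0, "claw": 0.06},
  {"offset": [0, 0, 0.04], "roll": 0, "claw": 0.06},
  {"offset": [0, 0, 0.04], "roll": 0, "claw": 0.06},
  {"offset": [0, 0, 0], "roll": 0, "claw": 0.06},
  {"offset": [0, 0, 0], "roll": 0, "claw": 0.06},
])

```text
clock: 2.18
tcp_pos: [464.7, -204.3, 108.3]
ee_rot: [-0.004, 0.12, 0.993, 0.002]
contact_force: [0.0, 0.3, 2.0]
opening: 0.705
grasp_force: 0.0
```

```bash
python3 - <<'E'
from h import *
a=snap('side','side1')['image'];b=snap('top','top1')['image']
c1=cv2.resize(a[100:240,265:390],None,fx=4,fy=4,interpolation=cv2.INTER_CUBIC)
c2=cv2.resize(b[150:290,300:375],None,fx=4,fy=4,interpolation=cv2.INTER_CUBIC)
cv2.imwrite('pics/c3.png',np.hstack([c1,c2])[:,:,::-1]); print(arm.observe()['tcp_pos'])
E
```

```text
[ 468.64674413 -206.35166519  114.18460655]
```

View pics/c3.png

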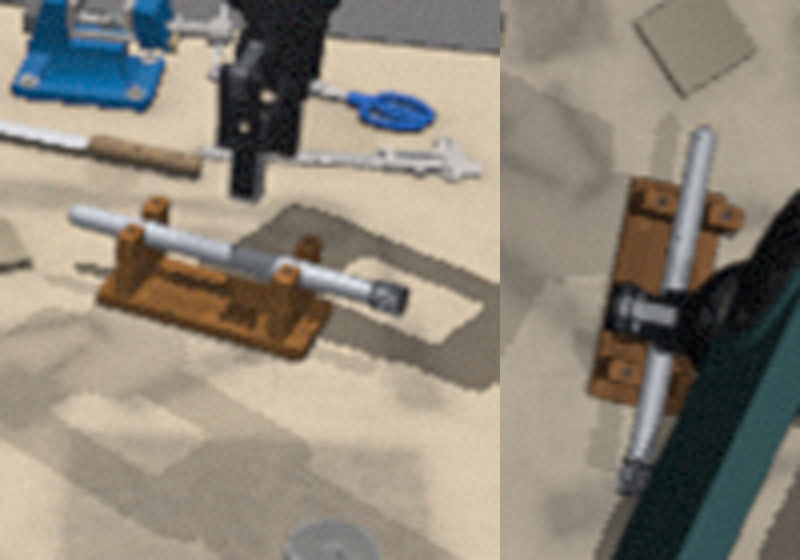

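The gripper stands over the rod, a little behind its middle and between the uprights. I'm descending.

drive_tool([
  {"offset": [0, 0, 0.025], "roll": 0, "claw": 0.06},
  {"offset": [0, 0, 0.03], "roll": 0, "claw": 0.06},
  {"offset": [0, 0, 0.016], "roll": 0, "claw": 0.06},
  {"offset": [0, 0, 0.01], "roll": 0, "claw": 0.06},
  {"offset": [0, 0, 0], "roll": 0, "claw": 0.06},
])

```text
clock: 2.7
tcp_pos: [467.9, -205.8, 31.2]
ee_rot: [0.001, 0.12, 0.993, -0.0]
contact_force: [0.5, 0.3, -0.8]
opening: 0.704
grasp_force: 0.0
```

drive_tool([
  {"offset": [0, 0, 0], "roll": 0, "claw": 0.03},
  {"offset": [0, 0, 0], "roll": 0, "claw": 0.02},
  {"offset": [0, 0, 0], "roll": 0, "claw": 0.0},
  {"offset": [0, 0, 0], "roll": 0, "claw": 0.0},
  {"offset": [0, 0, 0], "roll": 0, "claw": 0.0},
])

```text
clock: 3.12
tcp_pos: [468.4, -206.4, 32.4]
ee_rot: [0.002, 0.12, 0.993, -0.001]
contact_force: [-0.7, -0.7, 6.2]
opening: 0.161
grasp_force: 58.5
```

drive_tool([
  {"offset": [0, 0, 0], "roll": 0, "claw": 0.0},
  {"offset": [0, 0, 0], "roll": 0, "claw": 0.0},
])

```text
clock: 3.28
tcp_pos: [468.4, -206.4, 32.4]
ee_rot: [0.002, 0.12, 0.993, -0.001]
contact_force: [-0.5, -0.4, 6.6]
opening: 0.163
grasp_force: 58.5
```

drive_tool([
  {"offset": [0, 0, -0.01], "roll": 0, "claw": 0.0},
  {"offset": [0, 0, -0.02], "roll": 0, "claw": 0.0},
  {"offset": [0, 0, -0.02], "roll": 0, "claw": 0.0},
  {"offset": [0, 0, 0], "roll": -0.06, "claw": 0.0},
  {"offset": [0, 0, 0], "roll": -0.12, "claw": 0.0},
])

```text
clock: 3.7
tcp_pos: [467.7, -205.9, 82.1]
ee_rot: [0.001, 0.029, 1.0, -0.001]
contact_force: [0.1, -0.7, -2.3]
opening: 0.163
grasp_force: 58.5
```

drive_tool([
  {"offset": [0, 0, 0], "roll": -0.08, "claw": 0.0},
  {"offset": [0, 0, 0], "roll": -0.053, "claw": 0.0},
  {"offset": [-0.001, 0.015, 0], "roll": 0, "claw": 0.0},
  {"offset": [-0.002, 0.03, 0], "roll": 0, "claw": 0.0},
  {"offset": [-0.003, 0.036, 0], "roll": 0, "claw": 0.0},
])

```text
clock: 4.12
tcp_pos: [466.6, -124.7, 80.1]
ee_rot: [-0.001, -0.034, 0.999, 0.0]
contact_force: [0.4, -0.1, -2.8]
opening: 0.162
grasp_force: 58.8
```

drive_tool([
  {"offset": [-0.003, 0.036, 0], "roll": 0, "claw": 0.0},
  {"offset": [-0.003, 0.036, 0], "roll": 0, "claw": 0.0},
  {"offset": [-0.003, 0.036, 0], "roll": 0, "claw": 0.0},
  {"offset": [-0.002, 0.03, 0], "roll": 0, "claw": 0.0},
  {"offset": [-0.002, 0.025, 0], "roll": 0, "claw": 0.0},
])

```text
clock: 4.53
tcp_pos: [467.2, 41.5, 80.1]
ee_rot: [-0.001, -0.037, 0.999, 0.0]
contact_force: [0.4, -0.2, -2.0]
opening: 0.162
grasp_force: 58.8
```

drive_tool([
  {"offset": [-0.001, 0.015, 0], "roll": 0, "claw": 0.0},
  {"offset": [0, 0.003, 0], "roll": 0, "claw": 0.0},
  {"offset": [0, 0, 0], "roll": 0, "claw": 0.0},
  {"offset": [0, 0, 0], "roll": 0, "claw": 0.0},
  {"offset": [0, 0, 0], "roll": 0, "claw": 0.0},
])

```text
clock: 4.95
tcp_pos: [467.9, 56.2, 80.2]
ee_rot: [-0.0, -0.035, 0.999, -0.0]
contact_force: [-0.3, 0.6, -2.6]
opening: 0.158
grasp_force: 58.8
```

drive_tool([
  {"offset": [0, 0, 0.008], "roll": 0, "claw": 0.0},
  {"offset": [0, 0, 0.008], "roll": 0, "claw": 0.0},
  {"offset": [0, 0, 0], "roll": 0, "claw": 0.0},
  {"offset": [0, 0, 0], "roll": 0, "claw": 0.0},
  {"offset": [0, 0, 0], "roll": 0, "claw": 0.0},
])

```text
clock: 5.37
tcp_pos: [467.9, 56.9, 63.9]
ee_rot: [-0.0, -0.036, 0.999, 0.0]
contact_force: [0.8, -0.2, -1.5]
opening: 0.164
grasp_force: 58.8
```

```bash
python3 - <<'E'
from h import *
a=snap('side','side2')['image'];b=snap('top','top2')['image']
c1=cv2.resize(a[170:290,170:290],None,fx=4,fy=4,interpolation=cv2.INTER_CUBIC)
c2=cv2.resize(b[110:230,205:265],None,fx=5,fy=5,interpolation=cv2.INTER_CUBIC)
o=np.zeros((600,800,3),np.uint8);o[:480,:480]=c1;o[:600,500:]=c2
cv2.imwrite('pics/c4.png',o[:,:,::-1]); q=arm.observe();print(q['tcp_pos'],q['contact_force'])
E
```

```text
[468.28479492  57.07235462  64.50507198] [ 0.78583699  0.4437354  -3.35188598]
```

View pics/c4.png

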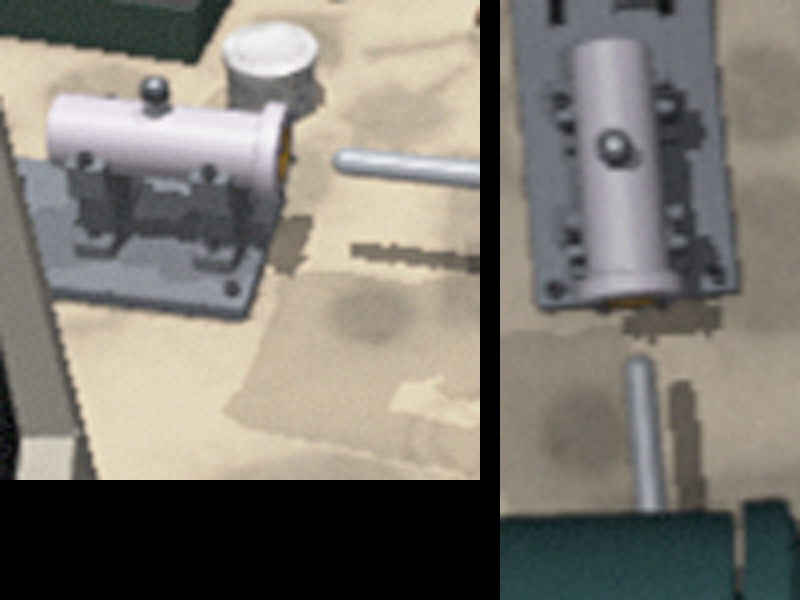

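In the top crop the tip is at (639,357) and the rod axis at (652,505); the barrel axis runs from (611,60) to (625,250). In the side crop the tip is at (336,161), the axis at (475,174), and the mouth at (284,155).

```bash
python3 - <<'E'
from h import *
S=lambda x,y:(170+x/4,170+y/4); T=lambda x,y:(205+(x-500)/5,110+y/5)
t,e=tri('side2',S(336,161),'top2',T(639,357));print('tip',t,e)
a=onz('top2',*T(639,357),80);b=onz('top2',*T(652,505),80);print(a,b,'yaw',np.arctan2(*(a-b)[1::-1]))
for p in((611,60),(625,250)):print('bar',onz('top2',*T(*p),95))
p=onz('top2',*T(611,60),95);q=onz('top2',*T(625,250),95);print(np.arctan2(*(p-q)[1::-1]))
m,e=tri('side2',S(284,155),'top2',T(632,304));print('mouth',m,e)
# height along rod/barrel in side image given vertical planes through mouth line y
def onplane(u,v):
    c,d=ray('side2',u,v); n=np.array([-.073,.9973,0]); return c+d*(n@(np.array([626,67.7,80])-c))/(n@d)
for p in((336,161),(475,174),(284,155),(55,127)):print(onplane(*S(*p)).round(1))
s,e=tri('side2',S(153,87),'top2',T(615,147));print('screw',s,e)
E
```

```text
tip [598.08152264  64.83049828  77.7346976 ] 0.11609021247982645
[597.72240305  64.69884477  80.        ] [523.97334462  59.19657146  80.        ] yaw 0.07447007688670335
bar [745.53202048  76.01831339  95.        ]
bar [649.06958908  70.133728    95.        ]
0.06092840268245591
mouth [625.80135616  68.12627629  78.91818217] 2.2577563776704386
[597.9  65.6  78.4]
[521.3  60.   79.8]
[627.1  67.8  78.7]
[758.3  77.4  81. ]
screw [697.26806548  73.42212688 116.21303225] 3.0042574461047815
```

drive_tool([
  {"offset": [-0.008, 0.0007, -0.001], "roll": 0, "claw": 0.0},
  {"offset": [-0.01, 0, 0], "roll": 0, "claw": 0.0},
  {"offset": [-0.008, 0, 0], "roll": 0, "claw": 0.0},
  {"offset": [-0.004, 0, 0], "roll": 0, "claw": 0.0},
  {"offset": [-0.003, 0, 0], "roll": 0, "claw": 0.0},
])

```text
clock: 5.88
tcp_pos: [502.0, 60.3, 65.4]
ee_rot: [0.0, -0.036, 0.999, 0.0]
contact_force: [-0.0, -0.7, -2.8]
opening: 0.159
grasp_force: 58.9
```

drive_tool([
  {"offset": [-0.003, 0, 0], "roll": 0, "claw": 0.0},
  {"offset": [-0.003, 0, 0], "roll": 0, "claw": 0.0},
])

```text
clock: 6.05
tcp_pos: [507.1, 60.8, 65.1]
ee_rot: [-0.0, -0.036, 0.999, 0.0]
contact_force: [-0.5, 0.0, -2.3]
opening: 0.161
grasp_force: 58.9
```

drive_tool([
  {"offset": [-0.003, 0, 0], "roll": 0, "claw": 0.0},
  {"offset": [-0.003, 0, 0], "roll": 0, "claw": 0.0},
  {"offset": [-0.003, 0, 0], "roll": 0, "claw": 0.0},
])

```text
clock: 6.3
tcp_pos: [516.1, 61.4, 65.3]
ee_rot: [-0.0, -0.036, 0.999, 0.0]
contact_force: [0.4, -0.3, -2.6]
opening: 0.162
grasp_force: 58.9
```

drive_tool([
  {"offset": [-0.004, 0, 0], "roll": 0, "claw": 0.0},
  {"offset": [-0.004, 0, 0], "roll": 0, "claw": 0.0},
  {"offset": [-0.004, 0, 0], "roll": 0, "claw": 0.0},
])

```text
clock: 6.55
tcp_pos: [528.3, 62.2, 65.3]
ee_rot: [0.0, -0.036, 0.999, 0.0]
contact_force: [1.1, 0.1, -2.2]
opening: 0.166
grasp_force: 58.9
```

drive_tool([
  {"offset": [-0.005, 0, 0], "roll": 0, "claw": 0.0},
  {"offset": [-0.005, 0, 0], "roll": 0, "claw": 0.0},
  {"offset": [-0.005, 0, 0], "roll": 0, "claw": 0.0},
  {"offset": [-0.005, 0, 0], "roll": 0, "claw": 0.0},
])

```text
clock: 6.88
tcp_pos: [548.4, 63.7, 65.3]
ee_rot: [0.0, -0.036, 0.999, 0.0]
contact_force: [-0.4, 0.6, -1.7]
opening: 0.158
grasp_force: 58.9
```

drive_tool([
  {"offset": [-0.004, 0, 0], "roll": 0, "claw": 0.0},
  {"offset": [-0.004, 0, 0], "roll": 0, "claw": 0.0},
  {"offset": [-0.004, 0, 0], "roll": 0, "claw": 0.0},
  {"offset": [-0.004, 0, 0], "roll": 0, "claw": 0.0},
])

```text
clock: 7.22
tcp_pos: [564.1, 64.8, 65.3]
ee_rot: [-0.0, -0.036, 0.999, 0.0]
contact_force: [-0.5, -0.4, -2.1]
opening: 0.167
grasp_force: 58.9
```

drive_tool([
  {"offset": [-0.003, 0, 0], "roll": 0, "claw": 0.0},
  {"offset": [-0.003, 0, 0], "roll": 0, "claw": 0.0},
  {"offset": [-0.003, 0, 0], "roll": 0, "claw": 0.0},
])

```text
clock: 7.47
tcp_pos: [570.5, 65.4, 64.3]
ee_rot: [-0.003, -0.036, 0.999, -0.0]
contact_force: [-8.3, -0.9, -1.9]
opening: 0.165
grasp_force: 58.8
```

drive_tool([
  {"offset": [-0.003, 0, 0], "roll": 0, "claw": 0.0},
  {"offset": [-0.003, 0, 0], "roll": 0, "claw": 0.0},
  {"offset": [-0.003, 0, 0], "roll": 0, "claw": 0.0},
])

```text
clock: 7.72
tcp_pos: [579.0, 66.0, 64.0]
ee_rot: [-0.004, -0.036, 0.999, -0.0]
contact_force: [-7.0, -1.2, -1.3]
opening: 0.164
grasp_force: 58.8
```

drive_tool([
  {"offset": [-0.005, 0, 0], "roll": 0, "claw": 0.0},
  {"offset": [-0.005, 0, 0], "roll": 0, "claw": 0.0},
  {"offset": [-0.005, 0, 0], "roll": 0, "claw": 0.0},
  {"offset": [-0.003, 0, 0], "roll": 0, "claw": 0.0},
  {"offset": [0, 0, 0], "roll": 0, "claw": 0.0},
])

```text
clock: 8.13
tcp_pos: [598.8, 67.5, 64.3]
ee_rot: [-0.002, -0.036, 0.999, 0.0]
contact_force: [-3.6, 0.3, -2.1]
opening: 0.165
grasp_force: 58.8
```

drive_tool([
  {"offset": [0.0, 0, 0], "roll": 0, "claw": 0.025},
  {"offset": [0, 0, 0], "roll": 0, "claw": 0.05},
  {"offset": [0, 0, 0], "roll": 0, "claw": 0.06},
  {"offset": [0, 0, 0], "roll": 0, "claw": 0.06},
  {"offset": [0, 0, 0], "roll": 0, "claw": 0.06},
])

```text
clock: 8.55
tcp_pos: [600.3, 67.4, 66.2]
ee_rot: [0.001, -0.036, 0.999, 0.0]
contact_force: [0.1, -0.3, 0.9]
opening: 0.704
grasp_force: 0.0
```

drive_tool([
  {"offset": [0, 0, 0], "roll": 0, "claw": 0.06},
  {"offset": [0, 0, 0], "roll": 0, "claw": 0.06},
  {"offset": [0.02, 0, 0], "roll": 0, "claw": 0.06},
  {"offset": [0.03, 0, 0], "roll": 0, "claw": 0.06},
  {"offset": [0.02, 0, 0], "roll": 0, "claw": 0.06},
])

```text
clock: 8.97
tcp_pos: [528.1, 62.3, 64.9]
ee_rot: [-0.001, -0.036, 0.999, 0.0]
contact_force: [-0.9, 0.4, -0.6]
opening: 0.701
grasp_force: 0.0
```

drive_tool([
  {"offset": [0, 0, 0], "roll": 0, "claw": 0.06},
  {"offset": [0, 0, 0], "roll": 0, "claw": 0.06},
])

```text
clock: 9.13
tcp_pos: [529.4, 62.4, 65.5]
ee_rot: [0.0, -0.036, 0.999, 0.0]
contact_force: [0.8, -1.1, 0.2]
opening: 0.704
grasp_force: 0.0
```

```bash
python3 - <<'E'
from h import *
a=snap('side','side3')['image'];b=snap('top','top3')['image']
c1=cv2.resize(a[150:270,170:290],None,fx=4,fy=4,interpolation=cv2.INTER_CUBIC)
c2=cv2.resize(b[50:200,205:265],None,fx=4,fy=4,interpolation=cv2.INTER_CUBIC)
o=np.zeros((600,740,3),np.uint8);o[:480,:480]=c1;o[:600,500:]=c2
cv2.imwrite('pics/c5.png',o[:,:,::-1]); q=arm.observe();print(q['tcp_pos'],q['contact_force'])
E
```

```text
[530.90851091  62.33695668  65.88095723] [0.57350139 0.3322122  0.35226656]
```

View pics/c5.png

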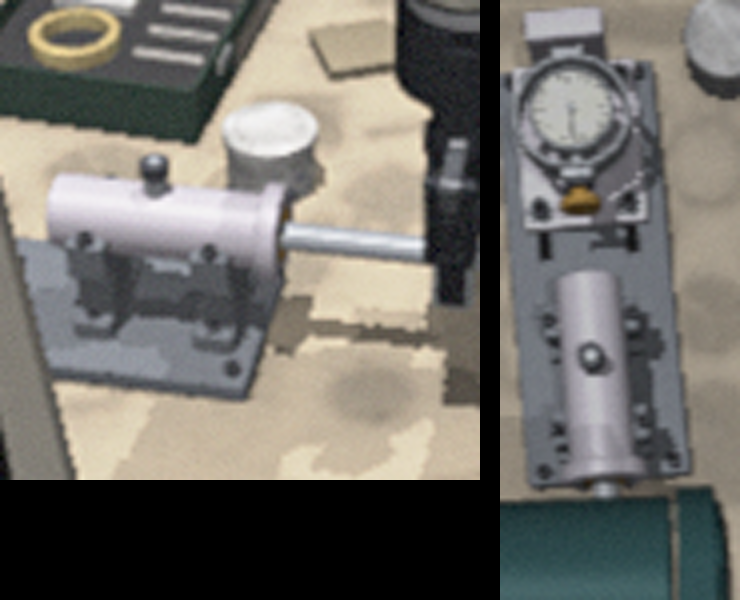

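The rod lies in the barrel, released, and the fingers straddle it just ahead of the knob. I'm closing for the fresh hold.

drive_tool([
  {"offset": [0, 0, 0], "roll": 0, "claw": 0.04},
  {"offset": [0, 0, 0], "roll": 0, "claw": 0.025},
  {"offset": [0, 0, 0], "roll": 0, "claw": 0.018},
  {"offset": [0, 0, 0], "roll": 0, "claw": 0.0},
  {"offset": [0, 0, 0], "roll": 0, "claw": 0.0},
])

```text
clock: 9.65
tcp_pos: [530.4, 62.4, 65.4]
ee_rot: [0.0, -0.036, 0.999, 0.0]
contact_force: [1.1, 0.1, 0.5]
opening: 0.161
grasp_force: 58.4
```

drive_tool([
  {"offset": [0, 0, 0], "roll": 0, "claw": 0.0},
  {"offset": [0, 0, 0], "roll": 0, "claw": 0.0},
])

```text
clock: 9.82
tcp_pos: [530.4, 62.4, 65.5]
ee_rot: [0.001, -0.036, 0.999, 0.0]
contact_force: [1.6, -0.4, 0.1]
opening: 0.166
grasp_force: 58.4
```

drive_tool([
  {"offset": [-0.003, 0, 0], "roll": 0, "claw": 0.0},
  {"offset": [-0.004, 0, 0], "roll": 0, "claw": 0.0},
  {"offset": [-0.004, 0, 0], "roll": 0, "claw": 0.0},
  {"offset": [-0.004, 0, 0], "roll": 0, "claw": 0.0},
])

```text
clock: 10.15
tcp_pos: [539.6, 63.2, 63.8]
ee_rot: [-0.007, -0.036, 0.999, -0.0]
contact_force: [-13.6, -0.3, 5.4]
opening: 0.159
grasp_force: 58.8
```

drive_tool([
  {"offset": [-0.005, 0, 0], "roll": 0, "claw": 0.0},
  {"offset": [-0.005, 0, 0], "roll": 0, "claw": 0.0},
  {"offset": [-0.005, 0, 0], "roll": 0, "claw": 0.0},
  {"offset": [-0.004, 0, 0], "roll": 0, "claw": 0.0},
])

```text
clock: 10.48
tcp_pos: [558.6, 64.7, 64.1]
ee_rot: [-0.007, -0.036, 0.999, -0.0]
contact_force: [-14.1, -1.1, 7.3]
opening: 0.16
grasp_force: 58.9
```

drive_tool([
  {"offset": [-0.002, 0, -0.001], "roll": 0, "claw": 0.0},
  {"offset": [-0.003, 0, -0.0005], "roll": 0, "claw": 0.0},
  {"offset": [-0.002, 0, 0], "roll": 0, "claw": 0.0},
])

```text
clock: 10.73
tcp_pos: [566.5, 65.2, 65.3]
ee_rot: [-0.006, -0.036, 0.999, -0.0]
contact_force: [-9.4, -1.2, 3.5]
opening: 0.166
grasp_force: 58.8
```

drive_tool([
  {"offset": [-0.002, 0, 0], "roll": 0, "claw": 0.0},
  {"offset": [-0.002, 0, 0], "roll": 0, "claw": 0.0},
  {"offset": [-0.002, 0, 0], "roll": 0, "claw": 0.0},
])

```text
clock: 10.98
tcp_pos: [572.1, 65.6, 65.3]
ee_rot: [-0.006, -0.036, 0.999, -0.0]
contact_force: [-11.3, -0.6, 4.6]
opening: 0.165
grasp_force: 58.8
```

drive_tool([
  {"offset": [-0.001, 0, -0.0007], "roll": 0, "claw": 0.0},
  {"offset": [-0.0015, 0, 0], "roll": 0, "claw": 0.0},
  {"offset": [-0.0015, 0, 0], "roll": 0, "claw": 0.0},
])

```text
clock: 11.23
tcp_pos: [576.2, 65.9, 65.5]
ee_rot: [-0.006, -0.036, 0.999, -0.0]
contact_force: [-9.1, -0.5, 1.8]
opening: 0.163
grasp_force: 58.6
```

drive_tool([
  {"offset": [-0.001, 0, 0], "roll": 0, "claw": 0.0},
  {"offset": [-0.001, 0, 0], "roll": 0, "claw": 0.0},
])

```text
clock: 11.4
tcp_pos: [578.3, 66.1, 65.5]
ee_rot: [-0.006, -0.036, 0.999, -0.0]
contact_force: [-7.3, -0.7, 2.1]
opening: 0.162
grasp_force: 58.6
```

drive_tool([
  {"offset": [-0.001, 0, 0], "roll": 0, "claw": 0.0},
  {"offset": [-0.001, 0, 0], "roll": 0, "claw": 0.0},
  {"offset": [-0.0005, 0, 0], "roll": 0, "claw": 0.0},
])

```text
clock: 11.65
tcp_pos: [581.0, 66.3, 65.5]
ee_rot: [-0.006, -0.036, 0.999, -0.0]
contact_force: [-8.4, -1.4, 1.7]
opening: 0.162
grasp_force: 58.6
```

drive_tool([
  {"offset": [-0.001, 0, 0], "roll": 0, "claw": 0.0},
  {"offset": [-0.001, 0, 0], "roll": 0, "claw": 0.0},
  {"offset": [-0.0005, 0, 0], "roll": 0, "claw": 0.0},
])

```text
clock: 11.9
tcp_pos: [583.4, 66.4, 65.5]
ee_rot: [-0.006, -0.036, 0.999, -0.0]
contact_force: [-8.0, -1.2, 1.6]
opening: 0.163
grasp_force: 58.6
```

drive_tool([
  {"offset": [-0.001, 0, 0], "roll": 0, "claw": 0.0},
  {"offset": [-0.001, 0, 0], "roll": 0, "claw": 0.0},
  {"offset": [-0.0005, 0, 0], "roll": 0, "claw": 0.0},
])

```text
clock: 12.15
tcp_pos: [585.9, 66.6, 65.5]
ee_rot: [-0.006, -0.036, 0.999, -0.0]
contact_force: [-8.9, -1.3, 0.4]
opening: 0.164
grasp_force: 58.6
```

drive_tool([
  {"offset": [-0.001, 0, 0], "roll": 0, "claw": 0.0},
  {"offset": [-0.001, 0, 0], "roll": 0, "claw": 0.0},
  {"offset": [-0.0005, 0, 0], "roll": 0, "claw": 0.0},
])

```text
clock: 12.4
tcp_pos: [588.4, 66.8, 65.5]
ee_rot: [-0.006, -0.036, 0.999, -0.0]
contact_force: [-9.1, -0.8, 1.0]
opening: 0.164
grasp_force: 58.6
```

drive_tool([
  {"offset": [-0.001, 0, 0], "roll": 0, "claw": 0.0},
  {"offset": [-0.001, 0, 0], "roll": 0, "claw": 0.0},
  {"offset": [-0.0005, 0, 0], "roll": 0, "claw": 0.0},
])

```text
clock: 12.65
tcp_pos: [591.0, 67.0, 65.5]
ee_rot: [-0.005, -0.036, 0.999, -0.0]
contact_force: [-8.8, 0.1, 1.9]
opening: 0.16
grasp_force: 58.6
```

drive_tool([
  {"offset": [-0.001, 0, 0], "roll": 0, "claw": 0.0},
  {"offset": [-0.001, 0, 0], "roll": 0, "claw": 0.0},
  {"offset": [-0.0005, 0, 0], "roll": 0, "claw": 0.0},
])

```text
clock: 12.9
tcp_pos: [593.5, 67.2, 65.5]
ee_rot: [-0.006, -0.036, 0.999, -0.0]
contact_force: [-8.6, 0.1, 0.5]
opening: 0.162
grasp_force: 58.6
```

drive_tool([
  {"offset": [-0.001, 0, 0], "roll": 0, "claw": 0.0},
  {"offset": [-0.001, 0, 0], "roll": 0, "claw": 0.0},
  {"offset": [-0.0005, 0, 0], "roll": 0, "claw": 0.0},
])

```text
clock: 13.15
tcp_pos: [595.9, 67.3, 65.6]
ee_rot: [-0.006, -0.036, 0.999, -0.0]
contact_force: [-9.0, -0.1, 2.2]
opening: 0.162
grasp_force: 58.6
```

drive_tool([
  {"offset": [-0.001, 0, 0], "roll": 0, "claw": 0.0},
  {"offset": [-0.001, 0, 0], "roll": 0, "claw": 0.0},
])

```text
clock: 13.32
tcp_pos: [597.8, 67.5, 65.6]
ee_rot: [-0.006, -0.036, 0.999, -0.0]
contact_force: [-9.1, -1.9, 1.3]
opening: 0.165
grasp_force: 58.6
```

drive_tool([
  {"offset": [-0.001, 0, 0], "roll": 0, "claw": 0.0},
  {"offset": [-0.001, 0, 0], "roll": 0, "claw": 0.0},
])

```text
clock: 13.48
tcp_pos: [599.8, 67.6, 65.6]
ee_rot: [-0.006, -0.036, 0.999, -0.0]
contact_force: [-8.8, -0.8, 1.9]
opening: 0.159
grasp_force: 58.6
```

drive_tool([
  {"offset": [-0.001, 0, 0], "roll": 0, "claw": 0.0},
  {"offset": [-0.001, 0, 0], "roll": 0, "claw": 0.0},
])

```text
clock: 13.65
tcp_pos: [601.8, 67.8, 65.5]
ee_rot: [-0.006, -0.036, 0.999, -0.0]
contact_force: [-8.0, -0.9, 1.3]
opening: 0.162
grasp_force: 58.6
```

drive_tool([
  {"offset": [-0.001, 0, 0], "roll": 0, "claw": 0.0},
  {"offset": [-0.001, 0, 0], "roll": 0, "claw": 0.0},
])

```text
clock: 13.82
tcp_pos: [602.7, 67.8, 65.5]
ee_rot: [-0.007, -0.036, 0.999, -0.0]
contact_force: [-12.4, -0.4, 3.9]
opening: 0.165
grasp_force: 58.7
```

Contact is felt: 12.4 N against about 8.6 N of drag.

drive_tool([
  {"offset": [-0.001, 0, 0], "roll": 0, "claw": 0.0},
  {"offset": [-0.0005, 0, 0], "roll": 0, "claw": 0.0},
  {"offset": [0, 0, 0], "roll": 0, "claw": 0.0},
])

```text
clock: 14.07
tcp_pos: [603.1, 67.9, 65.5]
ee_rot: [-0.008, -0.036, 0.999, -0.0]
contact_force: [-14.7, -1.8, 5.4]
opening: 0.165
grasp_force: 58.8
```

drive_tool([
  {"offset": [-0.001, 0, 0], "roll": 0, "claw": 0.0},
  {"offset": [-0.0005, 0, 0], "roll": 0, "claw": 0.0},
  {"offset": [0, 0, 0], "roll": 0, "claw": 0.0},
])

```text
clock: 14.32
tcp_pos: [603.6, 67.9, 65.4]
ee_rot: [-0.01, -0.036, 0.999, -0.0]
contact_force: [-17.1, -1.2, 6.5]
opening: 0.16
grasp_force: 58.9
```

drive_tool([
  {"offset": [0.001, 0, 0], "roll": 0, "claw": 0.0},
  {"offset": [0.001, 0, 0], "roll": 0, "claw": 0.0},
  {"offset": [0, 0, 0], "roll": 0, "claw": 0.0},
])

```text
clock: 14.57
tcp_pos: [603.6, 67.9, 65.5]
ee_rot: [-0.007, -0.036, 0.999, -0.0]
contact_force: [-11.3, -0.8, 2.5]
opening: 0.165
grasp_force: 58.8
```

drive_tool([
  {"offset": [0, 0, 0], "roll": 0, "claw": 0.02},
  {"offset": [0, 0, 0], "roll": 0, "claw": 0.04},
  {"offset": [0, 0, 0], "roll": 0, "claw": 0.06},
  {"offset": [0, 0, 0], "roll": 0, "claw": 0.06},
  {"offset": [0, 0, 0], "roll": 0, "claw": 0.06},
])

```text
clock: 14.98
tcp_pos: [609.6, 68.1, 67.8]
ee_rot: [0.0, -0.036, 0.999, 0.0]
contact_force: [-0.2, -0.2, 1.1]
opening: 0.705
grasp_force: 0.0
```

```bash
python3 - <<'E'
from h import *
b=snap('top','top4')['image']; a=cv2.imread('pics/top0.png')
c2=cv2.resize(b[55:115,200:250],None,fx=8,fy=8,interpolation=cv2.INTER_CUBIC)[:,:,::-1]
c1=cv2.resize(a[55:115,200:250],None,fx=8,fy=8,interpolation=cv2.INTER_CUBIC)
cv2.imwrite('pics/c6.png',np.hstack([c1,c2])); q=arm.observe();print(q['tcp_pos'],q['contact_force'])
E
```

```text
[609.54481855  68.12079244  67.75990414] [ 0.07400384 -0.24413677 -0.04331939]
```

View pics/c6.png

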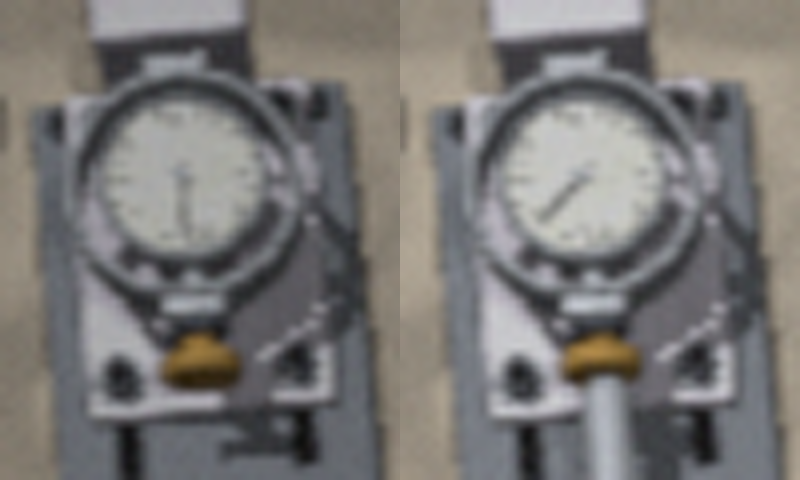

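The needle has swung about 45° and the brass seat is pushed back by about 1 px, roughly 2 mm. The rod bears on it and is released. I'm retreating upward and handing in.

drive_tool([
  {"offset": [0, 0, -0.015], "roll": 0, "claw": 0.06},
  {"offset": [0, 0, -0.03], "roll": 0, "claw": 0.06},
  {"offset": [0, 0, -0.03], "roll": 0, "claw": 0.06},
  {"offset": [0, 0, -0.02], "roll": 0, "claw": 0.06},
  {"offset": [0, 0, 0], "roll": 0, "claw": 0.06},
])

```text
clock: 15.45
tcp_pos: [612.4, 68.2, 169.5]
ee_rot: [0.006, -0.036, 0.999, -0.0]
contact_force: [0.8, -0.3, 1.6]
opening: 0.703
grasp_force: 0.0
```

```bash
python3 - <<'E'
from h import *
b=snap('top','top5')['image'].astype(int);a=cv2.imread('pics/top4.png')[:,:,::-1].astype(int)
print('dial diff',abs(a-b)[55:115,200:250].mean(), arm.observe()['contact_force'])
print(arm.close_job())
E
```

```text
dial diff 12.50388888888889 [-0.00290466 -0.53956323  0.31087   ]
the job is handed in; nothing more can be done
None
```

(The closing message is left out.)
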